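# Unscrew and remove the terminal box cover

### The arm

A 6-joint arm with a two-finger parallel gripper is mounted at the origin on the work surface; the furniture and walls round the work are solid. World frame = base frame: x ahead of the robot, y to its left, z up, the work surface at z = 0. Lengths are in m, angles in degrees, forces in N, time in s.
With the tool pointing down it reaches from about 0.25 to 0.725 m from the base axis. Payload 9.7 kg.
Tool frame: the origin (TCP) lies on the centre line of the jaws, within the pads' length; the fingertips stand bot.nose_length ahead of it and the grasp point (between the pads) lies 11 mm behind it (bot.nose_length is the distance from the TCP to the fingertips, in m); z points along the fingers, y is the line along which they close (so a half turn about z gives the same grasp; the last joint's range is limited). The gripper opens to 85 mm and grips with 20 to 120 N. Pads are 22 mm wide; open, the fingers measure 114 mm over their backs; the gripper's body (76 mm by 85 mm) begins 54 mm behind the grasp point. The pads swing forward as they close: fully open they stand 13 mm farther back than shut.
Start: joints at [-64.572, 4.979, 10.078, 95.1, 0, 90], TCP at [0.236, -0.497, 0.239] pointing down, gripper open.
Joint ranges: [-179.16, 179.16], [-48.56, 103.87], [-65.8, 70.77], [-126.05, 130.52], [-82.76, 87.17], [-180, 180]. Speed limits (degrees/s): [127.2, 127.2, 147.25, 180, 180, 180].

### API

Orientations are given as [roll, pitch, yaw] about the fixed x, y, z axes, in that order (R = Rz(yaw) Ry(pitch) Rx(roll)).
In Python, from workcell import bot gives the robot as it stands. The module is installed in compiled form; this text tells all that it offers.
- The arm moves only by the shell command python3 -m inch 'ROWS' [OPENING] [FORCE]. ROWS is JSON, a list of rows, each a list of 4 numbers: the shift along the world's x, y, z in cm, then the turn about the world's z in degrees. A call has exactly 8 rows; each row is the pose to reach, as a shift and turn from the pose commanded when the call began; what a row does not reach only later rows make up. A row lasts 1/8 s, in which the tool goes at most 62.5 mm and 10.7 degrees, less where a joint would pass 70% of its speed; a pose out of reach is approached as far as the arm can. A call with a gripper value outside its range is refused whole. OPENING is the finger opening in cm, from 0 to 8.54, set as the call begins (- or left out, the last holds). The fingers move at their own pace and stop on an object; FORCE is the grip in N (left out, the last holds). Time passes only in rows, so rows that repeat a pose let the fingers close, or fill a call up. It gives the time, the measured TCP pose, the force, the opening and the grip force at its end, in the units of the state.
- bot.get_obs(): the state, without advancing time (a new reading comes with each control period).
- bot.camera(name): name is "scene" or "top" or "wrist"; returns a dict with "img" (400x640x3 uint8, red, green, blue), "fovy" (degrees; the focal length in pixels is half the picture's height over the tangent of half this angle, whatever the lens; pixels are square), "cx", "cy" (the principal point, pixels), "dist" ([k1, k2, p1, p2, k3] as OpenCV has them; the pictures are not rectified), "R" (3x3) and "t" (3): a world point X has camera coordinates R X + t; the wrist camera has in their place "mount" (4x4, takes a point from camera to tool coordinates, whose origin is the TCP and whose axes are the flange's). Camera axes: x right, y down, z forward; pixel columns grow to the right and rows downward; lengths in m; the calibration is good to about 2 mm. A picture is of the moment at which its call begins: read the wrist's pose just before it. There is no depth.
- bot.job_done(): hands the job in; it is judged then, once.
Trained networks look in a picture, given as the dict that the camera call returned (one of the last four; its "shot" number tells which), for a name from the list of things; names that differ only in an ending like _2 or _b are one class to them, and where a whole thing is asked for, a point or a joint stands for the part that bears it (a point fixed in the world has none). Each returns a list of dicts, best first, with "score" (0 to 1); they miss things now and then, are a little off and sometimes report something else, mostly with a low value. They report only what shows in the picture. A call takes as long as a camera call. They do not tell look-alikes from the thing itself.
- bot.find_in(thing, picture): "point" ([column, row] in pixels, amid what is visible of it).
- bot.landmark_of(thing, picture): "point" ([column, row] in pixels: a listed point, or the origin of a listed thing).
The state is a dict: "time": time; "q": joint angles; "qd": joint speeds; "joint_efforts": joint torques, N m; "ee_pos": TCP position; "tcp_rot": TCP orientation; "wrist_force": force on the tool from outside, world axes, zero at the start; "torque": the same for the moment, N m; "opening": finger opening in m; "grasp_force": force on a finger pad.
Only numpy, scipy, OpenCV 4.12 (cv2) and the standard library are available. Lean on these libraries where they do the work, as an engineer would, in place of code of your own. Each camera call takes 0.05 s, during which the arm holds its last target. There are 200 camera calls.

### The job

Open the grey terminal box for servicing: loosen its two captive thumbscrews one after the other by turning each anticlockwise as far as it goes, with the cover still in place, then lift the cover straight off by its handle. Set the cover down gently, not dropped, flat and right way up in the shallow steel tray with all four of its pins on the tray's floor, and let go; leave the other things on the bench undisturbed.

Things in the scene. Friction and masses are not known exactly. Their poses are not given: they have to be found in the camera images.
- box: Grey open-topped sheet-metal terminal box, fixed to the bench, 108 (x) x 204 (y) x 60 (z) mm; origin at the centre of its underside, z up, y along its long side. The cover lies on its rim, 60 mm above the bench, with the cover's four corner pins reaching 18 mm down inside it with 2 mm play; the cover must rise more than 18 mm to be clear. Cover and box have the same yaw at the start. Under each screw the box has a 16 mm wide slot that runs along x.
- cover_foot (a point): Reference point of the loose aluminium cover plate, 108 (x) x 204 (y) x 4 (z) mm, about 0.4 kg with its screws: centre of the plate, level with the feet of its four corner pins (8 mm thick, at x +-44, y +-92 mm). The plate's underside is 18 mm above this point, its top 22 mm. z up, y along the long side. On the box this point is 42 mm above the bench.
- handle (a point): Centre of the black bar handle in the middle of the cover, the place to grip it: the bar is 12 mm thick (x), 48 mm long (y) and 12 mm high; this point is 62 mm above the pins' feet, 40 mm above the plate's top. Axes as the cover's.
- screw_a_wing (a point): Centre of the upright steel wing of the thumbscrew at the +y end of the cover (72 mm from its centre). The wing is 32 mm long along this point's x, 9 mm thick (y) and 22 mm high; its centre is 47 mm above the pins' feet, 25 mm above the plate's top, on the screw's axis. The point turns with the screw.
- screw_b_wing (a point): The same for the thumbscrew at the -y end of the cover (72 mm from its centre).
- screw_a (a joint): Turn of thumbscrew a in rad, growing anticlockwise seen from above: 0 is locked tight, 1.4 is fully loose, at a stop. The wing's long direction is at (value - 1.4) rad from the cover's x axis: nearly along the cover's long side when locked, straight across it when loose. Screw b is alike.
- screw_b (a joint): Turn of thumbscrew b in rad, as for a. On both screws a 28 mm foot bar below the plate, in line with the wing, hooks under the box and holds the cover down until the screw is at 1.2 or more (then it passes the slot). A screw stays where it is left; turning takes about 0.05 N m.
- tray_floor (a point): Centre of the inner floor of the shallow dark steel tray, fixed to the bench: outer size 148 (x) x 244 (y) x 14 (z) mm, walls 4 mm, floor 4 mm thick; this point is 4 mm above the bench. Inside 140 x 236 mm, so the four pins (184 x 88 mm between centres) fit with the cover turned the same way as the tray, or half a turn from it. z up, y along the long side.
- bolt_mid (a point): Bystander: rusty bolt standing on its head, 24x27x70 mm, between box and tray; its centre.
- nut_mid (a point): Bystander: hexagon nut, 30x34x24 mm, between box and tray; its centre.
- carton_mid (a point): Bystander: small cardboard box, 45x70x29 mm, on the left; its centre.
- tee_mid (a point): Bystander: grey pipe tee, 50x66x33 mm, on the left near the robot; its centre.
- cover: The loose cover as a whole; its origin and axes are those of cover_foot.
There are look-alikes about, which are no part of the job. Of the things shaped like the cover, the aluminium one is meant.

How it is judged (in metres and radians):
On the way, in this order (a step that is already met when the one before it is completed fails the run):
1. one thumbscrew is turned loose (1.2 rad or more), the cover still in place on the box (value of joint any of screw_a, screw_b above 1.2 rad and z of cover_foot in the frame of box between 0.036 and 0.047 m and horizontal distance between cover_foot and box below 0.01 m), for 0.2 s.
2. both thumbscrews are loose, the cover still in place on the box (value of joint each of screw_a, screw_b above 1.2 rad and z of cover_foot in the frame of box between 0.036 and 0.047 m and horizontal distance between cover_foot and box below 0.01 m), for 0.2 s.
3. the cover is lifted clear of the box, roughly level, its pins above the rim (z of cover_foot in the frame of box above 0.065 m and angle between cover_foot's own z axis and vertical below 0.5 rad), for 0.2 s.
At the end, for the whole second after the job is handed in: The cover lies right way up and level (within 2 degrees) in the tray, all four pins on its floor (height within 3.5 mm, centres within 45 mm of each other), at rest (z of cover_foot in the frame of tray_floor between -0.004 and 0.0035 m and horizontal distance between cover_foot and tray_floor below 0.045 m and angle between cover_foot's own z axis and vertical below 0.035 rad and linear speed of cover below 0.02 m/s and angular speed of cover below 0.1 rad/s); the robot touches nothing.
It fails at once if the cover is dropped or driven into the tray (faster than 0.4 m/s within the last 50 mm above its floor) (z of cover_foot in the frame of tray_floor below 0.05 m and horizontal distance between cover_foot and tray_floor below 0.1 m and linear speed of cover above 0.4 m/s).
It fails at once if a bystander (bolt, nut, small carton, pipe tee) is moved by more than 30 mm (distance of any of bolt_mid, nut_mid, carton_mid, tee_mid from where it was at the start of the episode above 0.03 m).
It also fails if it takes over 67 s, if anything falls off the work surface, if the arm or the gripper's body presses on something with over 40 N, if the wrist force passes 120 N, or if a joint passes its speed limit or range.

## Working session

There is one attempt and no reset: what is moved stays moved. The work goes in short steps, Python scripts to look and compute and a shell command to move; the robot and the scene stay as the last step left them, time stands still between calls to the robot, and variables do not carry over. Pictures are saved under pics/ and viewed, at most 10 in all, crops included, and the job is handed in when it is done.

```bash
mkdir -p pics; cat > h.py <<'E'
import numpy as np, cv2
from workcell import bot
def K(c):
    f=200/np.tan(np.radians(c["fovy"])/2); return np.array([[f,0,c["cx"]],[0,f,c["cy"]],[0,0,1.]])
def ext(c,o=None):
    if "R" in c: return np.array(c["R"]),np.array(c["t"])
    from scipy.spatial.transform import Rotation as Ro
    T=np.eye(4);T[:3,:3]=Ro.from_euler('xyz',o["tcp_rot"],degrees=True).as_matrix();T[:3,3]=o["ee_pos"]
    M=np.linalg.inv(T@np.array(c["mount"]));return M[:3,:3],M[:3,3]
def at_z(c,p,z,o=None):
    R,t=ext(c,o);u=cv2.undistortPoints(np.array([[p]],float),K(c),np.array(c["dist"]))[0,0]
    d=R.T@np.array([u[0],u[1],1]);C=-R.T@t
    return C+d*(z-C[2])/d[2]
def proj(c,X,o=None):
    R,t=ext(c,o);return cv2.projectPoints(np.array(X,float).reshape(-1,3),cv2.Rodrigues(R)[0],t,K(c),np.array(c["dist"]))[0][:,0]
def save(c,n,crop=None,s=1):
    im=c["img"][:,:,::-1]
    if crop: im=im[crop[1]:crop[3],crop[0]:crop[2]]
    cv2.imwrite(n,cv2.resize(im,None,fx=s,fy=s,interpolation=cv2.INTER_CUBIC))
E
python3 - <<'E'
from h import *
print(bot.nose_length, bot.get_obs())
H={"handle":.104,"screw_a_wing":.089,"screw_b_wing":.089,"cover_foot":.042,"box":0,"tray_floor":.004,"bolt_mid":.035,"nut_mid":.012,"carton_mid":.0145,"tee_mid":.0165}
for n in ("top","scene"):
    c=bot.camera(n);save(c,f"pics/{n}0.png")
    print(n, -np.array(c["R"]).T@np.array(c["t"]))
    for k,z in H.items():
        for r in bot.landmark_of(k,c)[:4]: print(k,np.round(r["point"],1),round(r["score"],2),at_z(c,r["point"],z).round(4))
E
```

```text
0.008 {'time': 0.0, 'q': array([-6.45730533e+01,  5.01013212e+00,  1.00329205e+01,  9.51009328e+01,
        8.36510703e-04,  9.00007297e+01]), 'qd': array([-0.02369973,  0.10668173, -0.07387028, -0.01739924,  0.00933848,
        0.01482155]), 'joint_efforts': array([ 2.68408839e-04, -5.20385349e+01,  4.64804327e+01,  1.62351859e-02,
       -1.19251783e-05,  4.39560324e-06]), 'ee_pos': array([ 0.23604887, -0.49650554,  0.23857863]), 'tcp_rot': array([-1.79921856e+02, -8.35514689e-04,  2.54262158e+01]), 'wrist_force': array([-0.60773927, -1.01795128,  0.19191139]), 'torque': array([ 0.0326123 ,  0.03621663, -0.05857879]), 'grasp_force': 0.0, 'opening': 0.0854951121770272}
top [0.32584431 0.05731719 1.3165494 ]
handle [404.7 223.6] 0.72 [ 0.3183 -0.2118  0.104 ]
handle [390.3 158. ] 0.68 [ 0.5253 -0.1741  0.104 ]
screw_a_wing [368.3 154.2] 0.42 [ 0.5416 -0.1072  0.089 ]
screw_a_wing [395.2 203.9] 0.42 [ 0.3811 -0.1873  0.089 ]
screw_b_wing [415.5 162.3] 0.63 [ 0.5121 -0.2569  0.089 ]
screw_b_wing [413.3 241. ] 0.5 [ 0.2628 -0.2404  0.089 ]
cover_foot [387.8 159.5] 0.76 [ 0.5307 -0.1774 
[... 870 characters left out ...]
44 -0.2579  0.089 ]
cover_foot [331.5 179.4] 0.77 [ 0.5239 -0.1556  0.042 ]
cover_foot [171.4 280.5] 0.21 [0.3868 0.4416 0.042 ]
box [333.9 192.2] 0.75 [ 0.5154 -0.1573  0.    ]
box [331.5 157.3] 0.44 [ 0.7526 -0.3867  0.    ]
tray_floor [248.8 236.2] 0.88 [0.4764 0.1951 0.004 ]
tray_floor [332.5 155.8] 0.23 [ 0.7541 -0.3938  0.004 ]
bolt_mid [321.7 211.1] 0.72 [0.3991 0.0084 0.035 ]
nut_mid [297.9 206.9] 0.66 [0.5003 0.0064 0.012 ]
nut_mid [332.3 178.6] 0.23 [ 0.5776 -0.2134  0.012 ]
carton_mid [166.6 280.6] 0.8 [0.4327 0.4357 0.0145]
carton_mid [333.2 156.9] 0.23 [ 0.7222 -0.3653  0.0145]
tee_mid [258.4 289.3] 0.72 [0.2674 0.3156 0.0165]
tee_mid [332.1 179.8] 0.55 [ 0.5632 -0.1979  0.0165]
```

View pics/top0.png

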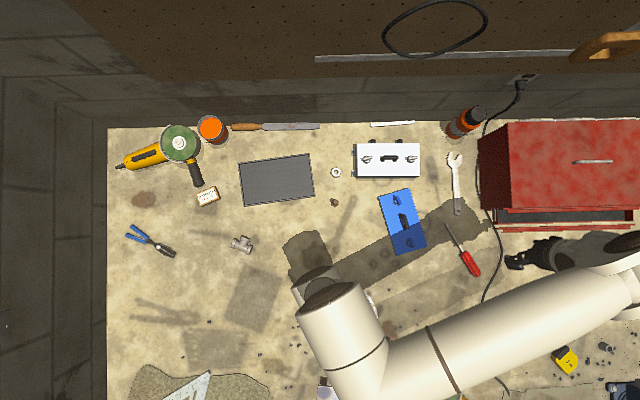

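View pics/scene0.png

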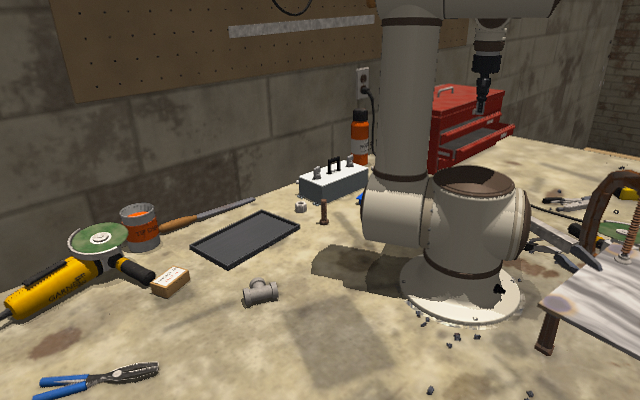

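Top view: aluminium cover on the grey box at about (388,160), blue look-alike at (402,222), tray at (277,180), nut (335,172), bolt (334,202). Scene view: the box is at (333,180) near the wall, and the toolbox is to its right. I'll move above the box for a close wrist look.

```bash
python3 -m inch '[[0,3,4,0],[0,9,8,0],[0,15,10,0],[4,20,10,0],[9,24,10,0],[14,28,10,0],[19,31,10,0],[24,31.5,10,0]]' 5.0
python3 - <<'E'
from h import *
o=bot.get_obs();c=bot.camera("wrist");save(c,"pics/w1.png")
print(o["q"].round(1),o["ee_pos"],o["tcp_rot"])
for k,z in {"handle":.104,"screw_a_wing":.089,"screw_b_wing":.089,"cover_foot":.042,"box":0}.items():
    for r in bot.landmark_of(k,c)[:3]: print(k,np.round(r["point"],1),round(r["score"],2),at_z(c,r["point"],z,o).round(4))
E
```

```text
time: 2.1
ee_pos: [0.4776, -0.1795, 0.3403]
tcp_rot: [179.9, -0.1, 25.5]
wrist_force: [-0.0, -1.2, 1.2]
opening: 0.0499
grasp_force: 0.0
[-20.6   3.   19.6 106.4   0.  133.8] [ 0.47761405 -0.17952792  0.34030362] [ 1.79922830e+02 -8.24464407e-02  2.55470082e+01]
handle [336.3 119.6] 0.94 [ 0.5294 -0.1721  0.104 ]
handle [299.2 268.9] 0.8 [ 0.3495 -0.2101  0.104 ]
screw_a_wing [276.3  88.9] 0.75 [ 0.5301 -0.0993  0.089 ]
screw_a_wing [308.6 220.7] 0.7 [ 0.4063 -0.1958  0.089 ]
screw_b_wing [290.9 309.5] 0.74 [ 0.282  -0.2275  0.089 ]
screw_b_wing [391.3 150.4] 0.62 [ 0.5252 -0.2454  0.089 ]
cover_foot [306.1 251.3] 0.87 [ 0.3467 -0.2178  0.042 ]
cover_foot [333.  114.4] 0.69 [ 0.5311 -0.1696  0.042 ]
box [338.6 120.6] 0.39 [ 0.5259 -0.1823  0.    ]
```

View pics/w1.png

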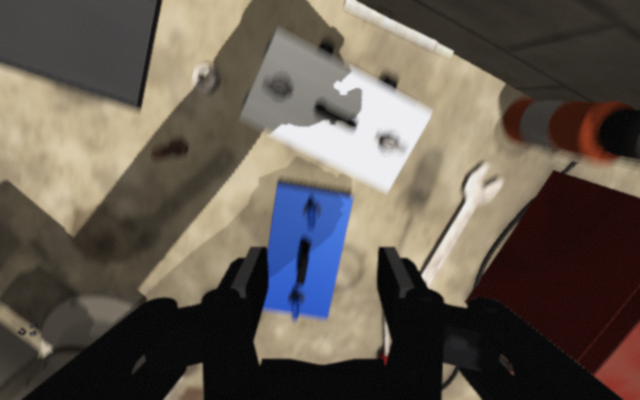

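The wrist view shows the aluminium cover at about (336,115), with wings at (276,89) and (391,150) and the handle at (336,120). The wing spacing measures 146 mm against an expected 144, and the yaw is about -2°. I'll align with the locked wings and look closer.

```bash
python3 -m inch '[[1,0,-1,10],[2,-1,-2,20],[3,-2,-3,30],[4,-3,-4,40],[5,-3,-5,50],[5,-3,-6,60],[5,-3,-7,70],[5,-3,-7,72.5]]' 4.5
cat > m.py <<'E'
from h import *
import sys
o=bot.get_obs();c=bot.camera("wrist")
if len(sys.argv)>1: save(c,sys.argv[1])
print(o["q"].round(1),o["ee_pos"].round(4),o["tcp_rot"].round(1))
for k,z in {"handle":.104,"screw_a_wing":.089,"screw_b_wing":.089,"cover_foot":.042}.items():
    for r in bot.landmark_of(k,c)[:3]: print(k,np.round(r["point"],1),round(r["score"],2),at_z(c,r["point"],z,o).round(4))
E
python3 m.py pics/w2.png
```

```text
time: 3.4
ee_pos: [0.5248, -0.2124, 0.2697]
tcp_rot: [180.0, 0.0, 98.0]
wrist_force: [-0.7, 0.2, -0.3]
opening: 0.0451
grasp_force: 0.0
[-22.    8.   16.8  98.8  -0.   59.9] [ 0.5248 -0.2124  0.2697] [180.   0.  98.]
handle [333.8 137.6] 0.93 [ 0.5287 -0.1725  0.104 ]
handle [125.7 151.6] 0.67 [ 0.3441 -0.2106  0.104 ]
screw_a_wing [342.3  52.3] 0.74 [ 0.5258 -0.1001  0.089 ]
screw_a_wing [204.4 143.2] 0.74 [ 0.4102 -0.196   0.089 ]
screw_b_wing [ 71.8 159.7] 0.85 [ 0.2825 -0.2291  0.089 ]
screw_b_wing [322.2 210.2] 0.65 [ 0.5287 -0.246   0.089 ]
cover_foot [329.9 129.1] 0.85 [ 0.5264 -0.171   0.042 ]
cover_foot [155.8 144.3] 0.56 [ 0.3424 -0.2126  0.042 ]
```

View pics/w2.png

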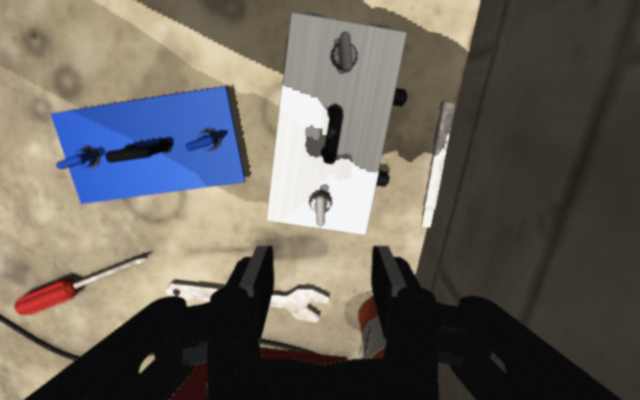

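The wings stand upright along the cover as expected, a at (344,50) and b at (320,205). The fingers line up, so I'll take screw b first.

```bash
python3 -m inch '[[0.3,-3.3,-2,0],[0.3,-3.3,-6,0],[0.3,-3.3,-10,0],[0.3,-3.3,-13,0],[0.3,-3.3,-15,0],[0.3,-3.3,-17,0],[0.3,-3.3,-18.6,0],[0.3,-3.3,-18.6,0]]' 4.5
python3 -m inch '[[0,0,0,0],[0,0,0,0],[0,0,0,0],[0,0,0,0],[0,0,0,0],[0,0,0,0],[0,0,0,0],[0,0,0,0]]' 0 40
python3 m.py pics/w3.png
```

```text
time: 4.65
ee_pos: [0.5285, -0.2445, 0.0823]
tcp_rot: [-179.9, -0.1, 97.9]
wrist_force: [-0.6, -0.5, 0.6]
opening: 0.0449
grasp_force: 0.0
time: 5.65
ee_pos: [0.5294, -0.245, 0.0845]
tcp_rot: [179.9, 0.1, 97.9]
wrist_force: [-2.2, -0.0, 6.0]
opening: 0.0142
grasp_force: 39.1
[-24.8   9.2  -2.4  78.3  -0.   57.3] [ 0.5294 -0.245   0.0845] [1.799e+02 1.000e-01 9.790e+01]
handle [357.9  99.7] 0.75 [ 0.5302 -0.1716  0.104 ]
screw_a_wing [ 70.4 124.5] 0.64 [ 0.4227 -0.1953  0.089 ]
screw_b_wing [322.  273.2] 0.6 [ 0.5285 -0.2452  0.089 ]
cover_foot [343.9  98.8] 0.87 [ 0.5295 -0.1717  0.042 ]
```

View pics/w3.png

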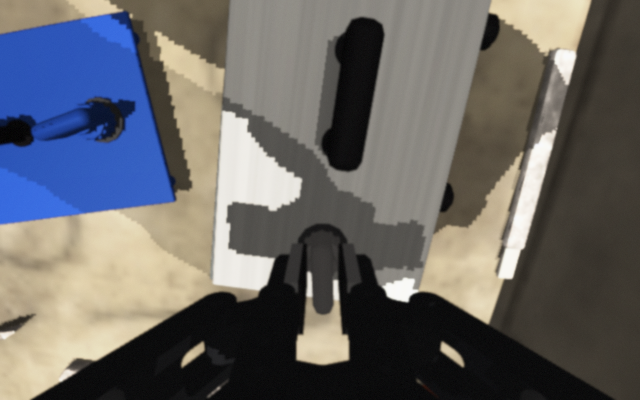

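The opening of 14 mm exceeds the 9 mm wing, and the tool rose 2 mm. The tips are probably on the round collar under the wing, so I'll regrip a little higher.

```bash
python3 -m inch '[[0,0,0,0],[0,0,0.2,0],[0,0,0.6,0],[0,0,0.6,0],[0,0,0.6,0],[0,0,0.6,0],[0,0,0.6,0],[0,0,0.6,0]]' 3.0
python3 -m inch '[[0,0,0,0],[0,0,0,0],[0,0,0,0],[0,0,0,0],[0,0,0,0],[0,0,0,0],[0,0,0,0],[0,0,0,0]]' 0 30
```

```text
time: 6.9
ee_pos: [0.5291, -0.2447, 0.0893]
tcp_rot: [-180.0, -0.0, 97.9]
wrist_force: [0.2, 0.7, -0.6]
opening: 0.0301
grasp_force: 0.0
time: 7.9
ee_pos: [0.5291, -0.2447, 0.0893]
tcp_rot: [180.0, 0.0, 97.9]
wrist_force: [-1.4, 0.9, 1.9]
opening: 0.0079
grasp_force: 29.7
```

```bash
python3 -m inch '[[0,0,0,8],[0,0,0,18],[0,0,0,28],[0,0,0,38],[0,0,0,48],[0,0,0,58],[0,0,0,68],[0,0,0,76]]'
python3 -c "
from h import *;o=bot.get_obs();print(o['torque'],o['wrist_force'],o['ee_pos'],o['tcp_rot'],o['q'])"
```

```text
time: 8.9
ee_pos: [0.5295, -0.2444, 0.0893]
tcp_rot: [180.0, 0.0, 174.2]
wrist_force: [1.3, 2.5, 0.9]
opening: 0.008
grasp_force: 29.4
[ 0.47571661 -0.24318508 -0.02979856] [1.26644145 2.50255043 0.94310989] [ 0.52951838 -0.24436987  0.08934213] [1.79953647e+02 3.91613520e-02 1.74223622e+02] [-2.47999457e+01  9.16809010e+00 -1.89145160e+00  7.89185449e+01
  5.65865376e-02 -1.90235726e+01]
```

Go to the stop in small steps and watch the moment.

```bash
python3 -m inch '[[0,0,0,1],[0,0,0,2],[0,0,0,3],[0,0,0,4],[0,0,0,4],[0,0,0,4],[0,0,0,4],[0,0,0,4]]'
python3 -c "
from h import *;o=bot.get_obs();print(o['torque'],o['tcp_rot'],o['opening'])"
```

```text
time: 9.9
ee_pos: [0.5292, -0.2448, 0.0893]
tcp_rot: [-180.0, 0.0, 177.9]
wrist_force: [1.4, 2.5, 2.3]
opening: 0.0081
grasp_force: 29.6
[ 0.49873309 -0.36816286 -0.04504728] [-1.79997092e+02  6.27864999e-03  1.77919140e+02] 0.008106544073636876
```

```bash
python3 -m inch '[[0,0,0,0],[0,0,0,0],[0,0,1,0],[0,0,3,0],[0,0,6,0],[0,2,6,-10],[0,5,6,-20],[0,8,6,-30]]' 3.0
python3 -m inch '[[0,3,0,-10],[0,6.5,0,-20],[0,6.5,0,-30],[0,6.5,0,-40],[0,6.5,0,-50],[0,6.5,0,-50],[0,6.5,0,-50],[0,6.5,0,-50]]' 4.0
python3 m.py pics/w4.png
```

```text
time: 10.9
ee_pos: [0.5292, -0.1642, 0.1501]
tcp_rot: [180.0, 0.0, 147.6]
wrist_force: [-0.2, -0.6, 0.7]
opening: 0.0298
grasp_force: 0.0
time: 11.9
ee_pos: [0.5291, -0.0998, 0.1494]
tcp_rot: [180.0, 0.0, 98.0]
wrist_force: [0.2, 0.8, -0.3]
opening: 0.0402
grasp_force: 0.0
[-10.7   2.5  -2.4  85.   -0.   71.3] [ 0.5291 -0.0998  0.1494] [180.   0.  98.]
handle [310.4 339.2] 0.84 [ 0.5314 -0.1761  0.104 ]
handle [ 42.3 313.8] 0.7 [ 0.3573 -0.1837  0.104 ]
screw_a_wing [321.  223.8] 0.66 [ 0.5278 -0.102   0.089 ]
screw_a_wing [143.5 296.8] 0.66 [ 0.4166 -0.1712  0.089 ]
cover_foot [ 94.9 276.3] 0.8 [ 0.3521 -0.1922  0.042 ]
```

View pics/w4.png

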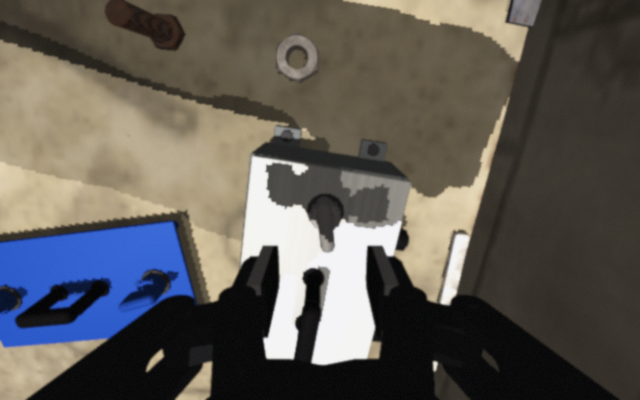

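Screw a's wing shows at about (324,222), centred between the fingers and still along the cover. I'll descend and grip it.

```bash
python3 -m inch '[[-0.1,-0.1,-1.5,0],[-0.1,-0.1,-3,0],[-0.1,-0.1,-4.5,0],[-0.1,-0.1,-5.5,0],[-0.1,-0.1,-6,0],[-0.1,-0.1,-6,0],[-0.1,-0.1,-6,0],[-0.1,-0.1,-6,0]]' 4.0
python3 -m inch '[[0,0,0,0],[0,0,0,0],[0,0,0,0],[0,0,0,0],[0,0,0,0],[0,0,0,0],[0,0,0,0],[0,0,0,0]]' 0 30
```

```text
time: 13.15
ee_pos: [0.5284, -0.1008, 0.0898]
tcp_rot: [180.0, 0.0, 97.9]
wrist_force: [-0.2, -0.7, -0.0]
opening: 0.0397
grasp_force: 0.0
time: 14.15
ee_pos: [0.5284, -0.1007, 0.0896]
tcp_rot: [180.0, 0.0, 97.9]
wrist_force: [3.2, 0.6, 4.9]
opening: 0.0085
grasp_force: 30.8
```

```bash
python3 -m inch '[[0,0,0,8],[0,0,0,18],[0,0,0,28],[0,0,0,38],[0,0,0,48],[0,0,0,58],[0,0,0,68],[0,0,0,76]]'
python3 -m inch '[[0,0,0,1],[0,0,0,2],[0,0,0,3],[0,0,0,4],[0,0,0,4],[0,0,0,4],[0,0,0,4],[0,0,0,4]]'
python3 -c "
from h import *;o=bot.get_obs();print(o['torque'],o['tcp_rot'],o['opening'])"
```

```text
time: 15.15
ee_pos: [0.5281, -0.1011, 0.0896]
tcp_rot: [-180.0, 0.0, 174.2]
wrist_force: [0.0, -1.7, 5.8]
opening: 0.0085
grasp_force: 30.8
time: 16.15
ee_pos: [0.5281, -0.1011, 0.0895]
tcp_rot: [-180.0, 0.0, 177.9]
wrist_force: [1.2, -1.7, 6.2]
opening: 0.0083
grasp_force: 30.9
[-0.36213869 -0.13910059 -0.02993085] [-1.79951810e+02  1.73471590e-03  1.77905431e+02] 0.008263937902989285
```

```bash
python3 -m inch '[[0,0,0,0],[0,0,0,0],[0,0,1.5,0],[0,0,5,0],[0,-2,9,-10],[0,-5,13,-20],[0,-8,15,-30],[0,-11,17,-40]]' 4.5
python3 -m inch '[[0,0,0,-10],[0,0,0,-20],[0,0,0,-30],[0,0,0,-40],[0,0,0,-50],[0,0,0,-50],[0,0,0,-50],[0,0,0,-50]]'
python3 m.py pics/w5.png; python3 - <<'E'
from h import *
c=bot.camera("top")
for r in bot.landmark_of("tray_floor",c)[:2]: print(r,at_z(c,r["point"],.004))
# tray outline: dark region
g=cv2.cvtColor(c["img"],cv2.COLOR_RGB2HSV)[145:215,230:325]
m=(g[...,2]<95).astype(np.uint8)
cs=max(cv2.findContours(m,0,1)[0],key=cv2.contourArea)
b=cv2.boxPoints(cv2.minAreaRect(cs))+[230,145]
P=np.array([at_z(c,p,.014) for p in b]);print(b,P.round(4),P.mean(0))
for i in range(4): d=P[(i+1)%4]-P[i];print(np.linalg.norm(d),np.degrees(np.arctan2(d[1],d[0])))
E
```

```text
time: 17.15
ee_pos: [0.528, -0.2116, 0.2613]
tcp_rot: [180.0, 0.1, 137.6]
wrist_force: [1.2, 0.4, -0.3]
opening: 0.0448
grasp_force: 0.0
time: 18.15
ee_pos: [0.5281, -0.2107, 0.2594]
tcp_rot: [180.0, 0.0, 88.1]
wrist_force: [-0.9, 1.1, -0.3]
opening: 0.045
grasp_force: 0.0
[-21.7   8.1  15.8  97.6  -0.   70.2] [ 0.5281 -0.2107  0.2594] [180.    0.   88.1]
handle [125.4 188.4] 0.56 [ 0.3496 -0.2095  0.104 ]
screw_a_wing [194.1 168.1] 0.9 [ 0.4091 -0.1961  0.089 ]
screw_a_wing [313.7  51.7] 0.66 [ 0.5239 -0.1003  0.089 ]
screw_b_wing [319.9 219.8] 0.59 [ 0.5238 -0.2508  0.089 ]
screw_b_wing [320.4 132.9] 0.45 [ 0.5271 -0.1681  0.089 ]
cover_foot [322.2 131.8] 0.78 [ 0.5287 -0.1718  0.042 ]
cover_foot [151.9 174.7] 0.59 [ 0.3436 -0.2106  0.042 ]
{'point': [274.2, 179.2], 'score': 0.96} [0.47865656 0.20307301 0.004     ]
{'point': [389.8, 159.4], 'score': 0.47} [ 0.53697594 -0.19126722  0.004     ]
[[237.0904665  162.93643188]
 [307.89731598 152.31539917]
 [314.3887558  195.59168243]
 [243.58190918 206.21271515]] [[0.5356 0.3261 0.014 ]
 [0.566  0.0866 0.014 ]
 [0.419  0.0682 0.014 ]
 [0.3891 0.3061 0.014 ]] [0.47742176 0.19675883 0.014     ]
0.2413372915674016 -82.78145066568797
0.14812450160069313 -172.84940631282606
0.23976454859316437 97.15916494314703
0.1478824931823539 7.759885963353518
```

View pics/w5.png

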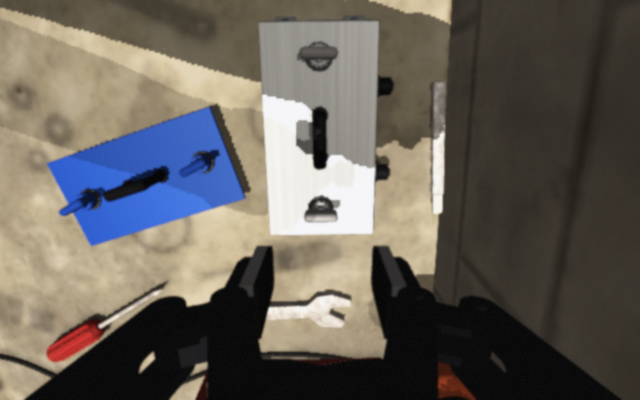

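Both wings now lie straight across, at (318,55) and (320,210). The handle at (320,138) lies along the finger planes. The tray is at (0.4775, 0.197), yaw about +7.4°, and its outline fits at 241x148 mm. I'll grip the handle.

```bash
python3 -m inch '[[0.1,3.8,-2,0],[0.1,3.8,-6,0],[0.1,3.8,-10,0],[0.1,3.8,-13,0],[0.1,3.8,-15.5,0],[0.1,3.8,-16.6,0],[0.1,3.8,-16.6,0],[0.1,3.8,-16.6,0]]' 4.5
python3 -m inch '[[0,0,0,0],[0,0,0,0],[0,0,0,0],[0,0,0,0],[0,0,0,0],[0,0,0,0],[0,0,0,0],[0,0,0,0]]' 0 70
```

```text
time: 19.5
ee_pos: [0.5297, -0.1729, 0.0945]
tcp_rot: [179.9, 0.0, 87.9]
wrist_force: [-0.2, -0.1, 0.1]
opening: 0.0451
grasp_force: 0.0
time: 20.5
ee_pos: [0.5294, -0.1728, 0.0941]
tcp_rot: [179.9, 0.0, 87.9]
wrist_force: [-2.0, 0.2, 4.7]
opening: 0.0108
grasp_force: 69.3
```

Handle gripped. I'll lift slowly at first and watch the force.

```bash
python3 -m inch '[[0,0,0.3,0],[0,0,0.6,0],[0,0,1,0],[0,0,1.4,0],[0,0,1.8,0],[0,0,2.2,0],[0,0,2.6,0],[0,0,3,0]]'
```

```text
time: 21.5
ee_pos: [0.5292, -0.1727, 0.1236]
tcp_rot: [180.0, 0.0, 87.9]
wrist_force: [0.4, -0.1, -3.0]
opening: 0.0107
grasp_force: 68.2
```

```bash
python3 -m inch '[[0,0,2,0],[0,0,4,0],[0,0,6,0],[0,0,8,0],[-0.5,3,9,0],[-1,6,9,0],[-1.5,10,9,0],[-2,14,9,0]]'
python3 -m inch '[[-0.5,4,0,2],[-1,8,0,4],[-1.5,12,0,6],[-2,16,0,8],[-2.5,19,0,9.4],[-3,21.5,0,9.4],[-3.2,23,0,9.4],[-3.2,23,0,9.4]]'
python3 - <<'E'
from h import *
o=bot.get_obs();c=bot.camera("wrist");save(c,"pics/w6.png");print(o["ee_pos"],o["tcp_rot"])
for k in ("tray_floor",):
    for r in bot.landmark_of(k,c)[:2]: print(r,at_z(c,r["point"],.004,o))
for n in ("scene","top"):
    c=bot.camera(n)
    for k,z in {"tray_floor":.004,"cover_foot":o["ee_pos"][2]-.052}.items():
        for r in bot.landmark_of(k,c)[:2]: print(n,k,r,at_z(c,r["point"],z))
E
```

```text
time: 22.5
ee_pos: [0.5089, -0.0317, 0.2135]
tcp_rot: [180.0, -0.0, 87.9]
wrist_force: [0.3, -0.1, -3.7]
opening: 0.0103
grasp_force: 68.5
time: 23.5
ee_pos: [0.4771, 0.1978, 0.2133]
tcp_rot: [-180.0, 0.0, 97.4]
wrist_force: [-0.0, -0.4, -3.0]
opening: 0.0109
grasp_force: 68.5
[0.47708138 0.19784537 0.21330162] [-1.79999026e+02  4.99416628e-03  9.73981550e+01]
scene tray_floor {'point': [166.3, 279.4], 'score': 0.64} [0.45234235 0.4292157  0.004     ]
scene cover_foot {'point': [237.8, 181.6], 'score': 0.98} [0.47496026 0.21012558 0.16130162]
scene cover_foot {'point': [393.5, 206.7], 'score': 0.91} [0.12842865 0.06359528 0.16130162]
top cover_foot {'point': [401.2, 220.1], 'score': 0.82} [ 0.32925552 -0.18907364  0.16130162]
top cover_foot {'point': [269.9, 171.8], 'score': 0.68} [0.48285069 0.19804565 0.16130162]
```

View pics/w6.png

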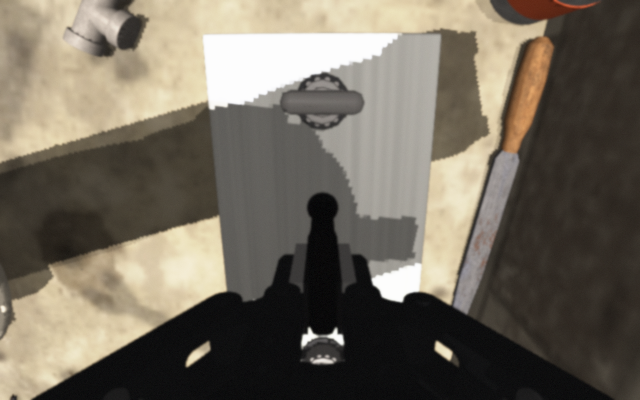

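The cover hangs square and level under the gripper, wing at (322,102), with the tray hidden beneath it. I'll lower it.

```bash
python3 -m inch '[[0,0,-2,0],[0,0,-4,0],[0,0,-6,0],[0,0,-8,0],[0,0,-10,0],[0,0,-12,0],[0,0,-13.5,0],[0,0,-14.5,0]]'
python3 -m inch '[[0,0,-0.2,0],[0,0,-0.4,0],[0,0,-0.6,0],[0,0,-0.8,0],[0,0,-0.9,0],[0,0,-1,0],[0,0,-1,0],[0,0,-1,0]]'
```

```text
time: 24.9
ee_pos: [0.477, 0.1971, 0.0676]
tcp_rot: [-180.0, 0.0, 97.3]
wrist_force: [0.5, -0.3, -2.1]
opening: 0.0105
grasp_force: 68.4
time: 25.9
ee_pos: [0.4772, 0.1973, 0.0583]
tcp_rot: [180.0, -0.0, 97.3]
wrist_force: [-0.6, 0.3, -3.5]
opening: 0.0106
grasp_force: 68.4
```

```bash
python3 -m inch '[[0,0,-0.1,0],[0,0,-0.15,0],[0,0,-0.2,0],[0,0,-0.25,0],[0,0,-0.3,0],[0,0,-0.3,0],[0,0,-0.3,0],[0,0,-0.3,0]]'
```

```text
time: 26.9
ee_pos: [0.4772, 0.1973, 0.0561]
tcp_rot: [180.0, -0.0, 97.3]
wrist_force: [-2.7, -1.0, 5.3]
opening: 0.0109
grasp_force: 69.7
```

Contact came at the expected height. I'll open, wait, then rise straight up.

```bash
python3 -m inch '[[0,0,0,0],[0,0,0,0],[0,0,0,0],[0,0,0,0],[0,0,0,0],[0,0,0.5,0],[0,0,1.5,0],[0,0,3,0]]' 4.0
python3 -m inch '[[0,0,3,0],[0,0,7,0],[0,0,11,0],[0,0,15,0],[0,-3,18,0],[0,-6,20,0],[0,-6,20,0],[0,-6,20,0]]'
python3 - <<'E'
from h import *
o=bot.get_obs();c=bot.camera("wrist");save(c,"pics/w7.png")
for k,z in {"cover_foot":.004,"handle":.066,"tray_floor":.004}.items():
    for r in bot.landmark_of(k,c)[:2]: print(k,r,at_z(c,r["point"],z,o))
c=bot.camera("scene")
for k,z in {"cover_foot":.004,"handle":.066}.items():
    for r in bot.landmark_of(k,c)[:2]: print(k,r,at_z(c,r["point"],z))
save(c,"pics/s7.png",(130,150,370,330),3)
E
```

```text
time: 27.9
ee_pos: [0.4771, 0.1973, 0.0862]
tcp_rot: [-180.0, -0.0, 97.3]
wrist_force: [0.3, 0.6, -0.4]
opening: 0.04
grasp_force: 0.0
time: 28.9
ee_pos: [0.4771, 0.1376, 0.2853]
tcp_rot: [180.0, -0.0, 97.3]
wrist_force: [-1.3, -0.6, -0.4]
opening: 0.04
grasp_force: 0.0
cover_foot {'point': [198.5, 372.7], 'score': 0.79} [ 0.32855053 -0.21831614  0.004     ]
cover_foot {'point': [329.5, 108.3], 'score': 0.56} [0.47721326 0.19874048 0.004     ]
handle {'point': [331.0, 115.8], 'score': 0.59} [0.47819187 0.19324809 0.066     ]
cover_foot {'point': [390.8, 206.3], 'score': 0.78} [ 0.3203452  -0.19394117  0.004     ]
cover_foot {'point': [243.9, 236.9], 'score': 0.68} [0.48252873 0.2059568  0.004     ]
handle {'point': [394.1, 185.8], 'score': 0.91} [ 0.31992142 -0.20352713  0.066     ]
handle {'point': [242.2, 215.7], 'score': 0.7} [0.48004699 0.20546071 0.066     ]
```

View pics/w7.png

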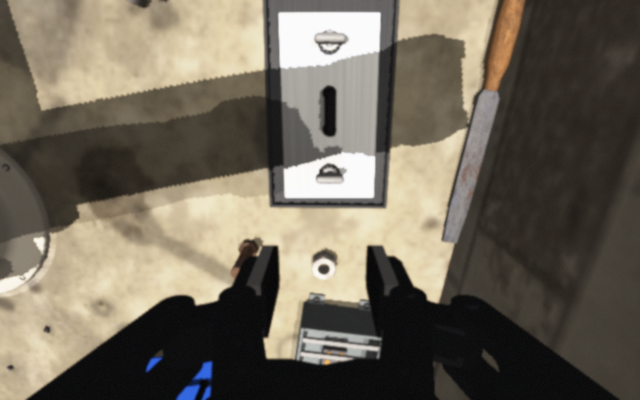

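View pics/s7.png

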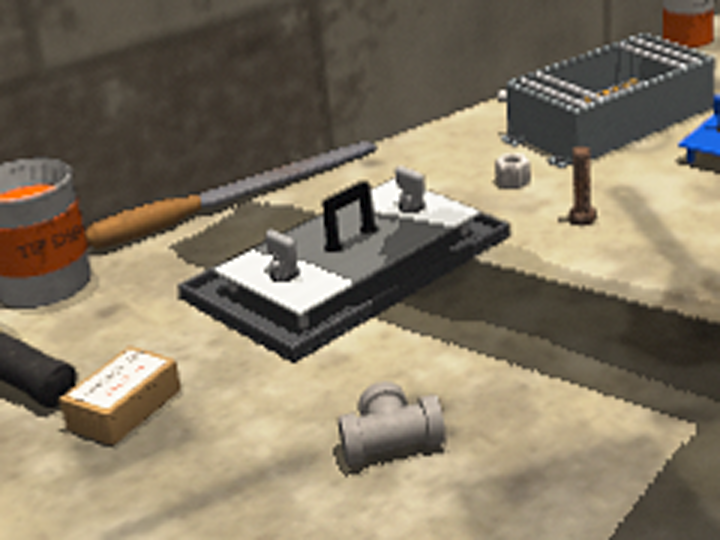

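The cover lies flat and centred in the tray: handle at (328,110) in the wrist view and level in the scene crop. The box is open, and the nut, bolt, carton and tee are all still standing where they were.

```bash
python3 -c "
from workcell import bot;print(bot.job_done())"
```

```text
the job is handed in; nothing more can be done
None
```

I loosened both thumbscrews, lifted the cover off and set it down flat in the steel tray, then handed the job in at about 29 s of the 67 s allowed; the hand-in gave no verdict, but the last pictures show the cover level and centred in the tray with the bystanders still in place.

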